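Refit the sprung roller of the sample-rack track

ROBOT

A 6-joint arm with a two-finger parallel gripper is mounted at the origin on the work surface. World frame = base frame: x ahead of the robot, y to its left, z up, the work surface at z = 0. Lengths are in m, angles in rad, forces in N, time in s.
With the tool pointing down it reaches from about 0.35 to 1 m from the base axis. Payload 7.1 kg.
Tool frame: the origin (TCP) lies between the finger pads; the fingertips stand 22 mm ahead of it and the grasp point (between the pads) lies 3 mm ahead of it; z points along the fingers, y is the line along which they close (so a half turn about z gives the same grasp; the last joint's range is limited). The gripper opens to 85 mm and grips with 20 to 120 N. Pads are 22 mm wide; open, the fingers measure 114 mm over their backs; the gripper's body (76 mm by 85 mm) begins 54 mm behind the grasp point. The pads swing forward as they close: fully open they stand 13 mm farther back than shut.
Start: joints at [1.321, 0.423, 1.63, -0, 1.089, -0.019], TCP at [0.143, 0.608, 0.253] pointing down, gripper open.
Joint ranges: [-3, 3], [-0.9, 2.11], [0.09, 2.58], [-1.31, 4.45], [0.11, 2.69], [-2.54, 2.54]. Speed limits (rad/s): [2.39, 2.39, 3.01, 3.14, 3.14, 3.14].

INTERFACE

Orientations are given as a rotation vector (axis times angle).
In Python, from rig import manip gives the robot as it stands. The module is installed in compiled form; this text tells all that it offers. Calls block until the motion is done:
- manip.move_to(position, orientation): joint-space move of the TCP to a pose.
- manip.servo_line(position, orientation=None, rate=0.15): straight line of the TCP; orientation=None keeps the orientation; rate is the mean speed in m/s.
- manip.set_joints(angles): joint-space move.
- manip.command_gripper(opening, f_grip=None): finger opening in m; f_grip is the grip in N (None keeps the last); returns when the fingers have stopped.
- manip.hold(seconds).
- manip.solve_ik(position, orientation): joint angles nearest the present ones, or None.
- manip.camera(name): name is "scene" or "top" or "wrist"; returns a dict with "image" (420x560x3 uint8, red, green, blue), "fx", "fy", "cx", "cy" (pixels), "cam_to_world" (4x4, takes a point from camera to world coordinates); the wrist camera has in their place "mount" (4x4, takes a point from camera to tool coordinates, whose origin is the TCP and whose axes are the flange's). Camera axes: x right, y down, z forward; pixel columns grow to the right and rows downward; lengths in m; the calibration is good to about 2 mm. A picture is of the moment at which its call begins: read the wrist's pose just before it. There is no depth.
A pose or a line that the arm cannot do raises manip.IKError and nothing moves.
- manip.sign_off(): hands the job in; it is judged then, once.
Readings, each from a call of its own:
- manip.get_time(): time.
- manip.get_joint_positions(): joint angles.
- manip.get_joint_vel(): joint speeds.
- manip.get_tau(): joint torques, N m.
- manip.get_position(): TCP position.
- manip.get_ee_rot(): TCP orientation.
- manip.get_contact_force(): force on the tool from outside, world axes, zero at the start.
- manip.get_torque(): the same for the moment, N m.
- manip.get_width(): finger opening in m.
- manip.get_grip_force(): force on a finger pad.
Only numpy, scipy, OpenCV 4.12 (cv2) and the standard library are available. Lean on these libraries where they do the work, as an engineer would, in place of code of your own. Each camera call takes 0.05 s, during which the arm holds its last target. There are 200 camera calls.

TASK

Take the loose roller from its white cradle and refit it in the empty middle bay of the tube-rack roller track, its long sprung pin in the cup of the tall rail and its short fixed pin in the cup of the low rail. Squeeze the sprung pin in just far enough to pass between the rails, without forcing it against its stop or ramming the rails, let it spring out so that both pins sit fully in their cups, and let go. Leave the tube rack, the bottle and the steel tray where they stand.

Things in the scene. Friction and masses are not known exactly. Their poses are not given: they have to be found in the camera images.
- track: Short roller track for tube racks, fixed to the bench on a grey bed plate 310 x 240 x 12 mm. Origin: centre of the bed's underside; x along the track, y across it, z up. Two rails run along x, flat upright inner faces 165 mm apart. White rollers (30 mm diameter, axes 75 mm above the bench) stay at x = -85 and +85 mm; the bay at x = 0 between them is empty.
- bay (a point): Point over the bed's centre at the height of the cups' axis, 75 mm above the bench; axes as the track's. The rail pair (rails, cups and both fitted rollers together) is clamped anywhere up to 16 mm off this point along y. The clamp holds during the job, but the offset is NOT in the reported poses and has to be felt or seen.
- tall_side (a point): Where the tall rail's cup mouth would be with the rail pair centred (82.5 mm from the bay point along +y; truly within 16 mm along y). Tall rail: 14 mm thick, top 115 mm above the bench; its inner face is plain and flat above and around the cup, a round blind hole of 13 mm bore, 4 mm deep, axis along y and 75 mm above the bench.
- low_side (a point): Where the low rail's cup mouth would be with the rail pair centred (82.5 mm from the bay point along -y; truly within 16 mm along y, shifted as the tall rail is). Low rail: 14 mm thick, top 88 mm above the bench; its cup is a round blind hole of 13 mm bore, 9 mm deep, axis along y and 75 mm above the bench.
- roller_center (a point): Centre of the loose roller: white tube 30 mm diameter, 150 mm long, about 0.18 kg, lying level in a white cradle, axis 50 mm above the bench; y axis along the roller to the sprung pin. Pins: steel, 10 mm thick, tapered to 6 mm over the last 3 mm. With the sprung pin home in the tall rail's cup and pressed in 8 mm or more (about 10.5 N), the fixed pin clears the low rail's face.
- sprung_end (a point): Centre of the tube's end face at the sprung-pin end, 75 mm from the roller's centre (fixed to the tube, not to the moving pin). The sprung pin stands 20 mm out of it; it starts to give at about 2.5 N, takes 1 N more per mm, and meets its stop after 11 mm (about 13.5 N).
- plain_end (a point): Centre of the tube's other end face, 75 mm from the roller's centre. The fixed pin stands 7 mm out of it and does not move.
- cradle: White cradle fixed to the bench: base 75 x 150 mm, 8 mm thick; two V-supports, 12 mm wide, 110 mm apart and about 50 mm high, leave the roller's middle free to grasp. Origin: centre of its underside; y along the roller lying in it.
- tube_rack: Bystander: white tube rack with capped tubes, 90 x 240 x 92 mm, origin at the centre of its underside.
- gel_bottle: Bystander: bottle, 60 mm diameter, 140 mm tall, origin at the centre of its underside.
- swab_tray: Bystander: open steel tray 140 x 150 x 35 mm, origin at the centre of its underside.
Things that resemble listed ones, but are neither listed nor needed, are in the scene too. Of the things like the part that bears roller_center, leave any that is black or green; of the rest the larger one is meant.

How it is judged:
By the outcome, as a careful person would: the job done as asked, in the order asked, and still so for the second after the job is handed in, with the robot touching nothing.
It also fails if it takes over 54 s, if anything falls off the work surface, if the arm or the gripper's body presses on something with over 40 N, if the wrist force passes 120 N, or if a joint passes its speed limit or range.

## Working session

There is one attempt and no reset: what is moved stays moved. The work goes in short steps, each a Python script; the robot and the scene stay as the last script left them, time stands still between calls to the robot, and variables do not carry over. Pictures are saved under pics/ and viewed, at most 10 in all, crops included, and the job is handed in when it is done.

```bash
mkdir -p pics; ls; cat > h.py <<'E'
from rig import manip
import numpy as np, cv2
from scipy.spatial.transform import Rotation as R
def ray(c,u,v):
    M=np.array(c["cam_to_world"]); d=M[:3,:3]@np.array([(u-c["cx"])/c["fx"],(v-c["cy"])/c["fy"],1]); return M[:3,3],d
def plane(c,u,v,z):
    o,d=ray(c,u,v); return o+d*(z-o[2])/d[2]
def proj(c,p):
    M=np.array(c["cam_to_world"]); q=M[:3,:3].T@(np.array(p)-M[:3,3]); return np.array([c["fx"]*q[0]/q[2]+c["cx"],c["fy"]*q[1]/q[2]+c["cy"]])
E
python3 - <<'E'
from h import *
import pickle
d={n:manip.camera(n) for n in("scene","top","wrist")}
pickle.dump(d,open("c.pkl","wb"))
a=np.hstack([d["top"]["image"],d["scene"]["image"]])
for n in d: cv2.imwrite(f"pics/{n}0.png",d[n]["image"][:,:,::-1]); print(n,{k:np.round(v,3).tolist() for k,v in d[n].items() if k!="image"})
print(manip.get_time(),manip.get_ee_rot(),manip.get_position())
E
```

```text
pics
scene {'fx': 379.068, 'fy': 379.068, 'cx': 277.849, 'cy': 210.383, 'cam_to_world': [[0.856, 0.405, -0.321, 0.877], [0.516, -0.662, 0.544, -0.645], [0.008, -0.631, -0.776, 0.993], [0.0, 0.0, 0.0, 1.0]]}
top {'fx': 489.259, 'fy': 489.259, 'cx': 279.414, 'cy': 213.499, 'cam_to_world': [[0.005, -0.998, 0.066, 0.414], [-1.0, -0.006, -0.021, 0.023], [0.022, -0.066, -0.998, 1.469], [0.0, 0.0, 0.0, 1.0]]}
wrist {'fx': 306.06, 'fy': 306.06, 'cx': 277.16, 'cy': 212.022, 'mount': [[-0.0, -0.959, -0.284, 0.073], [1.0, -0.0, 0.001, -0.001], [-0.001, -0.284, 0.959, -0.12], [0.0, 0.0, 0.0, 1.0]]}
0.15 [-3.61661383e-01 -3.12055686e+00  1.83134360e-03] [0.14284413 0.60805503 0.25274252]
```

View pics/top0.png

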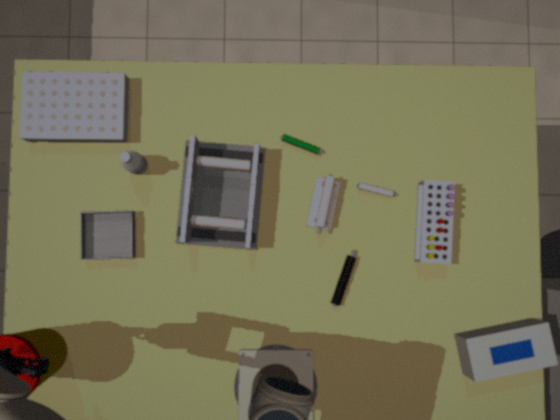

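View pics/scene0.png

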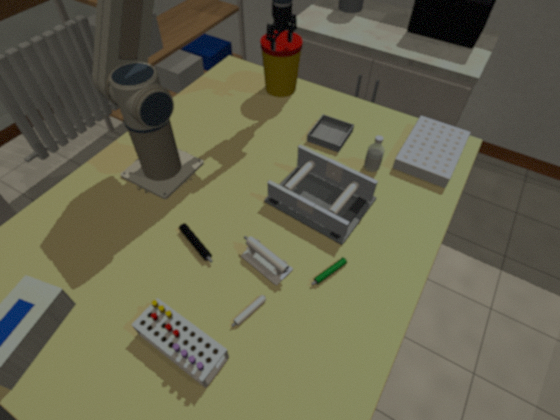

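The top view shows the track around (222,193), the cradle with the roller at (322,203), and decoys: black (344,278), green (301,144) and a smaller white one (377,190). The scene view shows the cradle at (266,258) and the track at (320,195). I'll enlarge both.

```bash
python3 - <<'E'
from h import *
import pickle
d=pickle.load(open("c.pkl","rb"))
def crop(n,x0,y0,x1,y1,s):
    im=d[n]["image"][y0:y1,x0:x1,::-1]; im=np.clip(im.astype(float)*1.5,0,255).astype(np.uint8)
    return cv2.resize(im,None,fx=s,fy=s,interpolation=cv2.INTER_CUBIC)
cv2.imwrite("pics/t1.png",crop("top",170,130,345,255,4.5))
cv2.imwrite("pics/s1.png",crop("scene",225,140,385,290,4))
c=d["top"]
for n,u,v,z in[("cradle",322,203,.05),("tl",192,140,.1),("tr",262,148,.1),("bl",182,242,.1),("br",255,246,.1)]: print(n,plane(c,u,v,z))
E
```

```text
cradle [ 0.53938946 -0.13094283  0.05      ]
tl [0.71093395 0.24180872 0.1       ]
tr [0.68989888 0.04429331 0.1       ]
bl [0.42355728 0.26481756 0.1       ]
br [0.41340174 0.06186686 0.1       ]
```

View pics/t1.png

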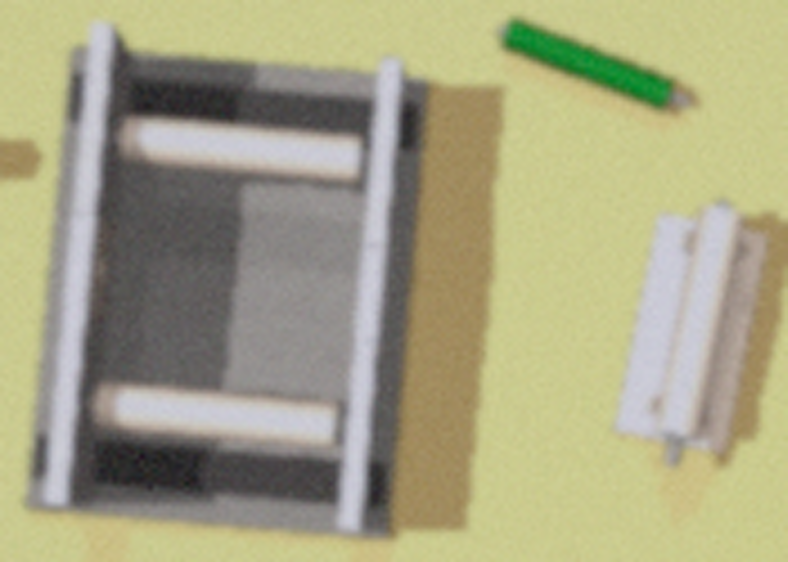

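View pics/s1.png

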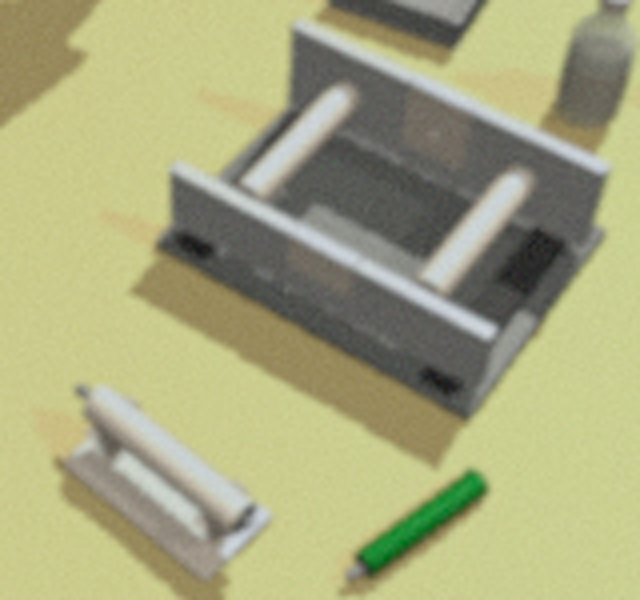

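The tall rail is on the world +y side, with its cup visible. The roller's sprung pin points towards -x (top crop, lower end at (675,450)). Next: wrist shots over the track and the cradle.

```bash
cat >> h.py <<'E'
def down(yaw,tilt=0.):
    """tool pointing down, tool y at world angle yaw(deg)"""
    a=np.radians(yaw); y=np.array([np.cos(a),np.sin(a),0]); z=np.array([0,0,-1.]); x=np.cross(y,z)
    return R.from_matrix(np.c_[x,y,z]).as_rotvec()
def wrist():
    p=np.array(manip.get_position()); r=R.from_rotvec(manip.get_ee_rot()).as_matrix()
    c=manip.camera("wrist"); T=np.eye(4); T[:3,:3]=r; T[:3,3]=p; c["cam_to_world"]=T@np.array(c["mount"]); return c
def save(c,f):
    cv2.imwrite(f,np.clip(c["image"][:,:,::-1].astype(float)*1.4,0,255).astype(np.uint8))
E
python3 - <<'E'
from h import *
import pickle
o=down(79)
t0=manip.get_time()
manip.move_to([.55,.10,.30],o); a=wrist(); save(a,"pics/w1.png")
manip.move_to([.54,-.13,.20],o); b=wrist(); save(b,"pics/w2.png")
pickle.dump((a,b),open("w.pkl","wb"))
print(t0,manip.get_time(),manip.get_position(),manip.get_joint_positions(),manip.get_contact_force())
E
```

```text
0.15 3.5583 [ 0.54078175 -0.1289746   0.20072242] [-2.55679816e-01  3.90701305e-01  1.82477975e+00  3.75184414e-04
  9.24790576e-01 -1.63591630e+00] [-0.07197209  0.57371747 -1.24307432]
```

View pics/w1.png

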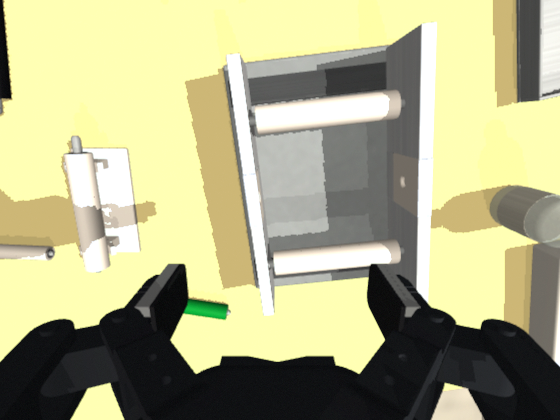

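View pics/w2.png

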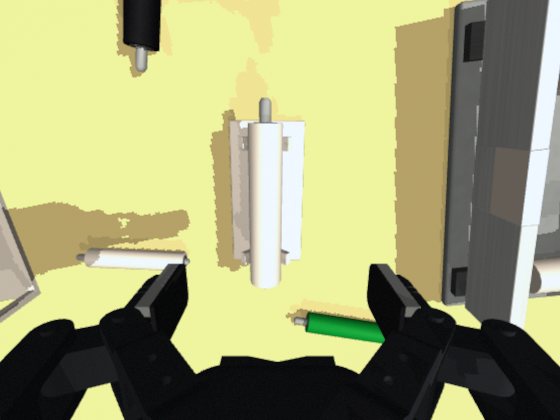

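w1 shows the low rail's white top from (240,60) to (265,310), the tall rail's top near x≈425, the tall cup at (403,182), and fitted rollers at rows ~113 and ~257. w2 shows the loose roller from (265,124) to (265,287), with the sprung pin at (265,108).

```bash
python3 - <<'E'
from h import *
import pickle
a,b=pickle.load(open("w.pkl","rb"))
def runs(line,lo):
    m=(line>lo).astype(int); e=np.flatnonzero(np.diff(np.r_[0,m,0])); return [(int(s),int(t)) for s,t in zip(e[::2],e[1::2]) if t-s>3]
def neutral(c):
    im=c["image"].astype(int); v=im.max(2); s=v-im.min(2); return np.where(s<25,v,0)
A=neutral(a);B=neutral(b)
print("maxima",A.max(),B.max())
for r in range(60,310,25): print(r,[q for q in runs(A[r],135) if 210<q[0]<460])
print("cols")
for u in (275,300,330,360,385): print(u,[q for q in runs(A[:,u],100) if 80<q[0]<290])
print("roller rows",[ (r,[q for q in runs(B[r],100) if 220<q[0]<310]) for r in range(130,285,15)])
print("roller col",[(u,runs(B[:,u],60)) for u in (258,264,266,272)])
im=a["image"][150:215,385:440]; g=cv2.resize(im[:,:,::-1],None,fx=8,fy=8,interpolation=cv2.INTER_NEAREST)
g2=cv2.resize(b["image"][90:300,235:310,::-1],None,fx=2.47,fy=2.47,interpolation=cv2.INTER_NEAREST)
h=max(g.shape[0],g2.shape[0]); f=lambda x:np.pad(x,((0,h-x.shape[0]),(0,0),(0,0)))
cv2.imwrite("pics/z1.png",np.clip(np.hstack([f(g),f(g2)])*1.3,0,255).astype(np.uint8))
E
```

```text
maxima 212 188
60 [(227, 241), (283, 291), (421, 436)]
85 [(230, 244), (420, 435)]
110 [(234, 248), (253, 400), (420, 434)]
135 [(237, 251), (279, 322), (419, 433)]
160 [(241, 254), (259, 271), (276, 323), (419, 433)]
185 [(244, 258), (270, 282), (293, 311), (318, 323), (418, 432)]
210 [(248, 261), (418, 432)]
235 [(252, 264), (269, 277), (418, 430)]
260 [(256, 267), (274, 400), (417, 429)]
285 [(259, 271), (417, 429)]
cols
275 [(107, 127), (128, 133), (135, 237), (252, 257), (258, 275), (278, 286)]
300 [(99, 103), (104, 124), (126, 130), (131, 235), (249, 254), (256, 273), (276, 284)]
330 [(101, 121), (247, 252), (253, 270), (273, 281)]
360 [(98, 119), (244, 249), (251, 267)]
385 [(91, 119), (243, 247), (248, 264)]
roller rows [(130, [(229, 248), (249, 305)]), (145, [(230, 247), (249, 304)]), (160, [(231, 248), (250, 304)]), (175, [(231, 249), (250, 303)]), (190, [(232, 249), (250, 303)]), (205, [(232, 302)]), (220, [(233, 250), (251, 302)]), (235, [(233, 250), (251, 301)]), (250, [(234, 247), (251, 281), (283, 301)]), (265, [(251, 280)]), (280, [(251, 280)])]
roller col [(258, [(121, 287)]), (264, [(98, 289)]), (266, [(98, 289)]), (272, [(121, 287)])]
```

View pics/z1.png

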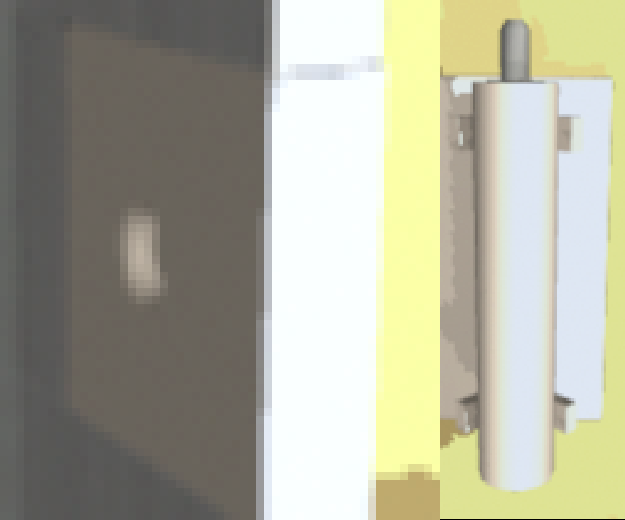

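```bash
python3 - <<'E'
from h import *
import pickle
a,b=pickle.load(open("w.pkl","rb")); d=pickle.load(open("c.pkl","rb"))
rows=np.arange(60,310,25)
lo=[241,244,248,251,254,258,261,264,267,271]; ti=[421,420,420,419,419,418,418,418,417,417]
L=np.array([plane(a,u-.5,r,.088)[:2] for u,r in zip(lo,rows)]); T=np.array([plane(a,u-.5,r,.115)[:2] for u,r in zip(ti,rows)])
def fit(P):
    m=P.mean(0); v=np.linalg.svd(P-m)[2][0]; v*=np.sign(v[0]); return m,v
(ml,vl),(mt,vt)=fit(L),fit(T)
ang=[np.degrees(np.arctan2(v[1],v[0])) for v in(vl,vt)]
yaw=np.mean(ang); X=np.array([np.cos(np.radians(yaw)),np.sin(np.radians(yaw))]); Y=np.array([-X[1],X[0]])
print("rail angs",ang,"sep",(mt-ml)@Y)
cup=plane(a,402.3,181.7,.075); print("cup",cup, "cup y vs tall face",(cup[:2]-mt)@Y, "low",(cup[:2]-ml)@Y)
# fitted rollers: mid of upper and lower silhouettes
for u,v in((300,112),(360,108.5),(300,262),(360,256)):
    p=plane(a,u,v,.082); print("rol",(p[:2]-cup[:2])@X,p)
# roller
ax=[plane(b,265.3,r,.05)[:2] for r in(121,288)]
rows=np.arange(130,285,15); 
Le=np.interp(rows,[130,280],[248.5,250.5]); Ri=np.interp(rows,[250,280],[281.5,280]); 
s=plane(b,265.2,121.5,.055);p=plane(b,265.5,289,.06);t=plane(b,265.2,98,.05); q=plane(b,265.5,287,.055)
print("sprung",s,"plain",p,q,"tip",t,"len",np.linalg.norm(s-p),np.linalg.norm(s-t),"ang",np.degrees(np.arctan2(*(s-p)[1::-1])))
print("centre from sprung",s+.075*(p-s)/np.linalg.norm(p-s))
# check with top cam
c=d["top"]; print("top proj cup,sprung,plain",proj(c,cup),proj(c,s),proj(c,p)); print("top: roller ends", plane(c,170+678/4.5,130+432/4.5,.055),plane(c,170+722/4.5,130+207/4.5,.06))
E
```

```text
rail angs [np.float64(-4.604993508293338), np.float64(-4.449924634309319)] sep 0.16431038065425782
cup [0.57059347 0.24194878 0.075     ] cup y vs tall face -0.00013286559724935769 low 0.16417751505700845
rol -0.08833552448709764 [0.47386943 0.13950368 0.082     ]
rol -0.0847785181884989 [0.48236701 0.20175663 0.082     ]
rol 0.08355000270830705 [0.64398103 0.11030634 0.082     ]
rol 0.08378998781311507 [0.64993796 0.18249521 0.082     ]
sprung [ 0.46767376 -0.12572522  0.055     ] plain [ 0.61864638 -0.15631214  0.06      ] [ 0.61936319 -0.15663905  0.055     ] tip [ 0.44933499 -0.12213615  0.05      ] len 0.1541210318027235 0.019344038567096794 ang 168.54694828149104
centre from sprung [ 0.54114165 -0.14060975  0.05743315]
top proj cup,sprung,plain [192.51462393 190.48414479] [320.4157032  227.51253448] [331.0514391  175.59535623]
top: roller ends [ 0.4720603  -0.12645737  0.055     ] [ 0.61744757 -0.15454033  0.06      ]
```

```bash
python3 - <<'E'
from h import *
import pickle
o=down(78.6)
x,y=.5437,-.1408
manip.move_to([x,y,.14],o)
manip.command_gripper(.060)
manip.servo_line([x,y,.053],o,rate=.08)
manip.command_gripper(0.0,f_grip=70)
print("w",manip.get_width(),manip.get_grip_force(),manip.get_contact_force(),manip.get_position())
manip.servo_line([x,y,.19],o,rate=.12); manip.hold(.2)
print("w",manip.get_width(),manip.get_grip_force(),manip.get_contact_force(),manip.get_position(),manip.get_time())
c=wrist(); pickle.dump(c,open("g.pkl","wb")); save(c,"pics/g1.png")
E
```

```text
w 0.02840522762634079 68.54321837425232 [-2.7004188  -2.54491354  5.24861167] [ 0.54393738 -0.14127908  0.05373335]
w 0.02843921314828265 68.98244976997375 [-0.44080984  0.32786385 -2.00615602] [ 0.5433812  -0.14069218  0.18931581] 7.4
```

View pics/g1.png

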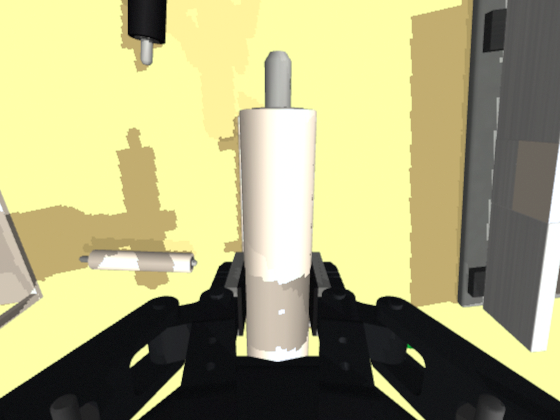

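The roller is held straight: tube end at row ~109, pin tip at (278,51). From these I compute the roller's offset in the tool.

```bash
python3 - <<'E'
from h import *
import pickle
c=pickle.load(open("g.pkl","rb")); im=c["image"].astype(int); s=im.max(2)-im.min(2)
print([ (r,s[r,278],im[r,278].tolist()) for r in range(46,58)]); print([(r,im[r,278].tolist()) for r in range(102,116)])
c=dict(c); c["cam_to_world"]=c["mount"]
print("tip",plane(c,278,51.5,.0037),"end top edge",plane(c,278,108.5,-.0113),"end mid",plane(c,278,108.5,.0037))
print("edges",plane(c,241,120,0),plane(c,316,120,0),plane(c,247,300,0),plane(c,312,300,0))
E
```

```text
[(46, np.int64(65), [183, 187, 122]), (47, np.int64(65), [184, 187, 122]), (48, np.int64(65), [183, 187, 122]), (49, np.int64(65), [184, 188, 123]), (50, np.int64(45), [163, 166, 121]), (51, np.int64(11), [131, 131, 120]), (52, np.int64(4), [124, 125, 121]), (53, np.int64(4), [125, 126, 122]), (54, np.int64(3), [126, 126, 123]), (55, np.int64(3), [127, 127, 124]), (56, np.int64(4), [128, 129, 125]), (57, np.int64(4), [130, 131, 127])]
[(102, [134, 134, 130]), (103, [134, 134, 130]), (104, [134, 135, 131]), (105, [133, 135, 131]), (106, [125, 126, 122]), (107, [106, 105, 103]), (108, [129, 128, 122]), (109, [169, 172, 164]), (110, [182, 190, 183]), (111, [182, 190, 185]), (112, [183, 190, 186]), (113, [183, 190, 186]), (114, [184, 191, 186]), (115, [183, 190, 186])]
tip [ 0.09695288 -0.00031013  0.0037    ] end top edge [ 0.07668531 -0.00035286 -0.0113    ] end mid [ 0.07725699 -0.00029818  0.0037    ]
edges [ 7.30288253e-02 -1.41872620e-02  1.38777878e-17] [0.07302408 0.01394745 0.        ] [-0.00394363 -0.01410501  0.        ] [-0.00396787  0.01492347  0.        ]
```

```bash
cat >> h.py <<'E'
YAW=-4.53
Xt=np.array([np.cos(np.radians(YAW)),np.sin(np.radians(YAW)),0]); Yt=np.array([-Xt[1],Xt[0],0]); Zt=np.array([0,0,1.])
CUP=np.array([.5706,.2419,.075]); TIP=np.array([.0968,0,.0037])
def pose(th,back,tip=CUP,dz=0.,dx=0.):
    """TCP pose with the (free) sprung pin tip 'back' m before the cup mouth along the roller axis"""
    t=np.radians(th); u=np.cos(t)*Yt-np.sin(t)*Zt
    M=np.c_[u,Xt,np.cross(u,Xt)]
    return tip+dz*Zt+dx*Xt-back*u-M@TIP, R.from_matrix(M).as_rotvec()
def F(n=5):
    f=[]
    for _ in range(n): f.append(manip.get_contact_force()); manip.hold(.02)
    return np.mean(f,0)
def loc(f): return np.round([f@Xt,f@Yt,f@Zt],2)
E
python3 - <<'E'
from h import *
th=11
p,o=pose(th,.014,dz=.10); manip.move_to(p,o)
p,o=pose(th,.014); manip.servo_line(p,o,rate=.08); manip.hold(.2)
b=F(10); np.save("bias.npy",b); print("bias",loc(b),"t",manip.get_time())
for back in np.arange(.010,-.0125,-.001):
    p,o=pose(th,back); manip.servo_line(p,o,rate=.03); manip.hold(.05)
    f=loc(F(3)-b); q=(np.array(manip.get_position())-p)
    print(round(back*1e3,1),f,loc(q*1e3))
    if f[1]<-3.3 or np.abs(f).max()>8: break
print(manip.get_time())
c=manip.camera("scene"); cv2.imwrite("pics/s2.png",cv2.resize(c["image"][140:250,260:390,::-1],None,fx=5,fy=5,interpolation=cv2.INTER_CUBIC))
E
```

```text
bias [-0.08 -0.07 -1.5 ] t 11.0667
10.0 [ 0.66  0.21 -0.37] [-0.05  0.08 -0.06]
9.0 [-0.23  0.39  0.19] [-0.01 -0.02 -0.01]
8.0 [-0.07  0.52 -0.16] [-0.02 -0.01 -0.04]
7.0 [ 0.24  0.55 -0.13] [ 0.    0.03 -0.  ]
6.0 [ 0.03  0.43 -0.38] [ 0.   -0.   -0.01]
5.0 [-0.08  0.18  0.12] [-0.02  0.01 -0.01]
4.0 [-0.06 -0.11  0.09] [0.02 0.03 0.  ]
3.0 [0.21 0.28 0.18] [ 0.01  0.02 -0.01]
2.0 [0.37 0.23 0.17] [-0.01  0.02  0.  ]
1.0 [0.3  0.46 0.15] [-0.    0.02  0.  ]
0.0 [-0.24 -0.08  0.27] [-0.    0.02 -0.  ]
-1.0 [ 0.37  0.45 -0.14] [-0.01 -0.   -0.01]
-2.0 [-0.18 -0.05  0.  ] [0.01 0.02 0.  ]
-3.0 [ 0.2  -0.16 -0.13] [-0.   -0.02 -0.01]
-4.0 [ 0.5   0.32 -0.1 ] [ 0.    0.   -0.01]
-5.0 [ 0.22 -1.76  0.31] [-0.05 -0.17  0.  ]
-6.0 [-0.01 -3.19  0.39] [-0.07 -0.18 -0.02]
-7.0 [ 0.06 -4.39  0.72] [-0.04 -0.13 -0.02]
17.4
```

Contact came 4.5–5 mm past the mouth plane, so the pin is on the cup floor. Now I compress it and swing the roller level with force guards.

```bash
python3 - <<'E'
from h import *
b=np.load("bias.npy"); th=11
for back in (-.009,-.011,-.013,-.014,-.0145,-.015):
    p,o=pose(th,back); manip.servo_line(p,o,rate=.03); manip.hold(.05)
    f=loc(F(5)-b); print(round(back*1e3,1),f)
    if -f[1]>11.6 : break
ok=abs(f[1])<13.2
for th in (9.5,8,7,6,5,4,3,2,1,0):
    if not ok: break
    p,o=pose(th,back); manip.servo_line(p,o,rate=.03); manip.hold(.05)
    f=loc(F(4)-b); print("th",th,f,loc((np.array(manip.get_position())-p)*1e3))
    if -f[1]>13.3 or -f[1]<9.8 or abs(f[2])>6 or abs(f[0])>5: print("STOP"); break
print(back,manip.get_time(),manip.get_width())
E
```

```text
-9.0 [ 0.52 -6.08  1.59]
-11.0 [ 1.02 -7.68  1.71]
-13.0 [ 0.87 -9.02  1.75]
-14.0 [ 0.98 -9.39  2.12]
-14.5 [  1.2  -10.05   2.52]
-15.0 [  1.24 -10.36   2.26]
th 9.5 [  1.48 -10.37   2.11] [-0.19 -1.43  0.01]
th 8 [  1.22 -10.23   1.63] [-0.24 -1.44 -0.07]
th 7 [  1.28 -10.51   1.53] [-0.2 -1.4 -0.1]
th 6 [  1.12 -11.     1.4 ] [-0.22 -1.37 -0.15]
th 5 [  1.26 -10.42   0.61] [-0.25 -1.4  -0.2 ]
th 4 [  1.43 -10.4    0.71] [-0.24 -1.38 -0.24]
th 3 [  1.44 -10.64   0.14] [-0.21 -1.36 -0.27]
th 2 [  2.04 -10.95   0.38] [-0.23 -1.35 -0.31]
th 1 [  1.28 -10.56  -0.27] [-0.23 -1.34 -0.34]
th 0 [  1.38 -10.94  -0.47] [-0.21 -1.34 -0.38]
-0.015 23.4167 0.02820289777009853
```

```bash
python3 - <<'E'
from h import *
b=np.load("bias.npy")
for back in -np.r_[14.,13,12,11,10,9,8,7.5,7,6.5,6,5.5]/1e3:
    p,o=pose(0,back); manip.servo_line(p,o,rate=.03); manip.hold(.05)
    f=loc(F(3)-b); print(round(back*1e3,1),f,loc((np.array(manip.get_position())-p)*1e3))
    if f[1]>-1.5 or abs(f[2])>6: print("STOP"); break
print(manip.get_time(),manip.get_width())
c=manip.camera("scene"); s=cv2.resize(c["image"][140:250,260:390,::-1],None,fx=4.5,fy=4.5,interpolation=cv2.INTER_CUBIC)
cv2.imwrite("pics/s3.png",np.clip(s*1.5,0,255).astype(np.uint8))
E
```

```text
-14.0 [ 1.33 -9.95 -0.26] [-0.2  -1.14 -0.33]
-13.0 [ 1.02 -8.9  -0.65] [-0.2  -1.   -0.32]
-12.0 [ 1.02 -8.27 -0.19] [-0.19 -0.86 -0.32]
-11.0 [ 1.06 -8.17 -0.41] [-0.17 -0.72 -0.29]
-10.0 [ 1.01 -6.66 -1.01] [-0.14 -0.54 -0.25]
-9.0 [ 0.55 -6.1  -1.38] [-0.12 -0.41 -0.26]
-8.0 [ 0.46 -4.97 -1.06] [-0.11 -0.24 -0.23]
-7.5 [-0.17 -4.41 -0.83] [-0.11 -0.09 -0.1 ]
-7.0 [ 0.37 -4.54 -0.89] [-0.06  0.    0.  ]
-6.5 [-0.08 -3.4  -1.09] [-0.03  0.05 -0.01]
-6.0 [-0.34 -3.08 -1.26] [-0.03  0.03 -0.02]
-5.5 [-0.78  2.12 -1.66] [-0.01  0.48  0.03]
STOP
27.6167 0.028137272812103858
```

```bash
python3 - <<'E'
from h import *
p,o=pose(0,-.0058); manip.servo_line(p,o,rate=.03); manip.hold(.1)
manip.command_gripper(.055); manip.hold(.2); print(loc(manip.get_contact_force()),manip.get_width())
manip.servo_line(p+[0,0,.16],o,rate=.12)
q=p+[0,0,.22]-.09*Yt; manip.servo_line(q,o,rate=.15); manip.hold(.3)
print(manip.get_time(),loc(manip.get_contact_force()))
c=wrist(); im=c["image"][:,:,::-1]
s=manip.camera("scene"); s=cv2.resize(s["image"][140:250,260:390,::-1],None,fx=3,fy=3,interpolation=cv2.INTER_CUBIC)
s=np.clip(s*1.5,0,255).astype(np.uint8); im=im[:,:400]; s=np.pad(s,((0,420-330),(0,0),(0,0)))
cv2.imwrite("pics/f.png",np.hstack([im,s]))
E
```

```text
[ 0.17 -0.19 -1.27] 0.05528949663185169
31.25 [ 0.78  0.75 -0.51]
```

View pics/f.png

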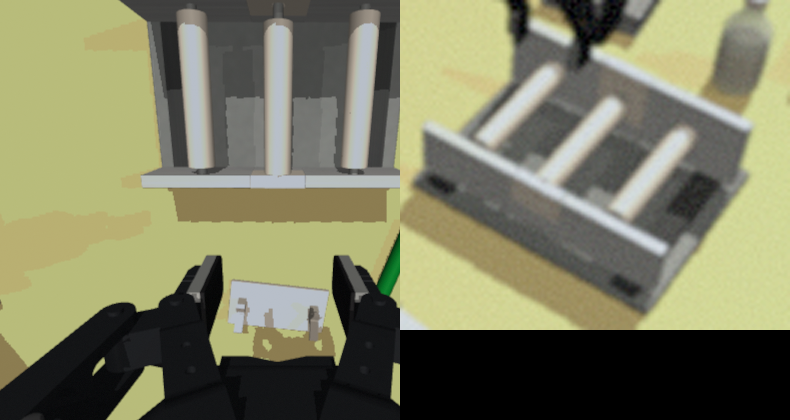

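The picture shows the roller (278, rows 18–175) level with its neighbours, up against the low rail and seated in both cups. The gripper is clear.

```bash
python3 -c "
from rig import manip
print(manip.sign_off())"
```

```text
the job is handed in; nothing more can be done
None
```

The roller is in the middle bay with both pins in their cups, released, and the job is handed in at about 31 s; spring force peaked near 11 N, short of the 13.5 N stop, and the rack, bottle and tray were not touched.

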